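Load the pen case in the pantograph engraver and lower the diamond

TASK

Set the aluminium pen case up for engraving: lay it lengthwise on the engraver's work table, still lid side up, pushed fully home against both the side fence and the end stop under the raised head. Then swing the lift lever on the head gently all the way down, to touch the diamond off on the lid, and leave it resting there; the case must not be moved while the diamond touches it. Leave the other things on the bench where they are.

Things in the scene. Friction and masses are not known exactly. Their poses are not given: they have to be found in the camera images.
- engraver: Bench pantograph engraver, fixed, its arms locked, grey base 310 x 370 mm, 32 high. Origin on the bench straight below the diamond; z up, x from its front (robot side) to its back, y to its left; yaw within 0.2 rad of the world. All x, y, z below are in this frame, mm. Steel work table: top z 60, x -135 to 65, y -50 to 50; a small knob at its left, x -90, y 50 to 84, no higher than z 63.
- home (a point): On the work table top at x -30, y 0, z 60: where the pen case's origin lies when it is home against fence and stop. Axes as the engraver's. The home case covers x -110 to 50, y -28 to 28; the diamond meets it at x 0, y 0.
- fence (a point): Foot of the side fence's face, x -35, y -28, z 60. The fence is a dark steel bar on the right of the work table, x -110 to 40, y -42 to -28, only 8 high (top z 68): fingers that hold the case higher than that pass over it.
- end_stop (a point): Foot of the end stop's face, x 50, y 0, z 60: a dark steel block across the back of the work table, y -25 to 25, 14 high, 12 thick.
- head (a point): Middle of the head, x 0, y 0, z 149: grey block 38 x 38, z 126 to 172, with the spindle through it, topped at z 210. Nothing is overhead above the work table in front of x -20 and left of y -50, so the case goes in from the front, under the raised diamond.
- tracer (a point): Top of the tracer's black knob, x -100, y -160, z 229, over the copy table (y below -107, top z 62). Pantograph bars at z 170 to 195 join it to x 127, y -80, thence to the pivot post (28 thick, top z 210) at x 100, y 160; two more join the head to x 14, y -120 and to x 114, y 40. All stay behind or to the right of the head.
- pen_case: Closed aluminium pen case, one rigid piece, 160 long (x), 56 wide (y), 22 high, 0.11 to 0.22 kg. Origin at the centre of its underside. Starts flat on the bench, lid up, left of the engraver, long axis roughly along world y. Either end may go to the stop. Hold it 35 to 55 mm off its middle, nearer the robot when home, to keep the gripper clear of the head, or push it in from its near end.
- lift_lever (a joint): Lift lever on the left face of the head, hinged about the engraver's x axis. 0 = fully raised (points left, 0.65 rad above level), 1.0 = fully lowered (0.35 rad below level); starts at 0 to 0.2. Stiff: stays where it is left, takes 2 to 4 N at its grip. Each 0.1 rad lowers the diamond 2 mm; at 0.85 it meets the lid and then its spring gives, pressing with 1 to 2 N.
- lever_pivot (a point): Hinge centre of the lift lever: engraver x 0, y 26, z 150.
- lever_grip (a point): Middle of the lever's black round grip, 85 mm from the hinge centre; the grip is 16 mm thick and spans 60 to 110 mm from the hinge. Free from above and below.
- diamond: Spring-loaded diamond point under the spindle, a steel pin 5 mm thick. The origin is not on it: the tip is 99 mm straight above the origin. Tip at z 99 with the lever at 0, on the lid at z 82. Moved only by the lever.
- round_box: Bystander: round steel trinket box, 72 across, 34 high, origin under its centre. It and the pen case swap places at random, about 130 mm apart.
- mallet: Bystander: nylon-faced mallet lying flat, wooden handle 250 long along its x, head 98 wide at x +120, 32 high; origin on the bench mid-handle.
- ring_clamp: Bystander: wooden ring clamp lying flat, 120 x 30 x 22, origin under its centre.
Things that resemble listed ones, but are neither listed nor needed, are in the scene too. Of the things like the pen_case, leave any that is pink or purple; of the rest the smaller one is meant.

How it is judged:
By the outcome, as a careful person would: the job done as asked, in the order asked, and still so for the second after the job is handed in, with the robot touching nothing.
It also fails if it takes over 58 s, if anything falls off the work surface, if the arm or the gripper's body presses on something with over 40 N, if the wrist force passes 120 N, or if a joint passes its speed limit or range.

ROBOT

A 6-joint arm with a two-finger parallel gripper is mounted at the origin on the work surface. World frame = base frame: x ahead of the robot, y to its left, z up, the work surface at z = 0. Lengths are in m, angles in rad, forces in N, time in s.
With the tool pointing down it reaches from about 0.325 to 0.775 m from the base axis. Payload 5.5 kg.
Tool frame: the origin (TCP) lies between the finger pads; the fingertips stand 8 mm ahead of it and the grasp point (between the pads) lies 11 mm behind it (tcp_to_tips is the distance from the TCP to the fingertips, in m); z points along the fingers, y is the line along which they close (so a half turn about z gives the same grasp; the last joint's range is limited). The gripper opens to 88 mm and grips with 3 to 60 N. Pads are 20 mm wide; open, the fingers measure 115 mm over their backs; the gripper's body (75 mm by 178 mm) begins 61 mm behind the grasp point.
Start: joints at [1.27, 0.091, 1.231, -0, 1.82, -0.057], TCP at [0.145, 0.582, 0.193] pointing down, gripper open.
Joint ranges: [-2.87, 2.87], [-0.86, 2.18], [0.17, 2.46], [-1.51, 4.65], [0.06, 2.69], [-2.65, 2.65]. Speed limits (rad/s): [2.57, 2.57, 3.01, 3.14, 3.14, 3.14].

INTERFACE

Orientations are given as a unit quaternion [w, x, y, z].
In Python, from bench import * gives the robot as it stands. Calls block until the motion is done:
- move_to(position, orientation): joint-space move of the TCP to a pose.
- move_l(position, speed=0.15, orientation=None): straight line of the TCP; orientation=None keeps the orientation; speed is the mean speed in m/s.
- movej(angles): joint-space move.
- gripper_open() and close(): open the fingers fully, or close them until they stop; the grip force is fixed at half the most.
- hold(seconds).
- inverse_kinematics(position, orientation): joint angles nearest the present ones, or None.
- state(): the state.
- get_image(name): name is "side" or "top" or "wrist"; returns a dict with "frame" (384x512x3 uint8, blue, green, red), "depth" (384x512 float32, m along the optical axis (not along the pixel's ray), 0 where there is no reading), "camera_matrix" (3x3 intrinsics, pixels), "view" (4x4, takes a point from world to camera coordinates). Camera axes: x right, y up, looking along -z (the intrinsics and any distortion apply to the point x, -y, -z); pixel columns grow to the right and rows downward; lengths in m; the calibration is good to about 2 mm. A picture is of the moment at which its call begins.
A pose or a line that the arm cannot do raises IKError and nothing moves.
- job_done(): hands the job in; it is judged then, once.
The state is a dict: "time": time; "joint_pos": joint angles; "dq": joint speeds; "joint_torque": joint torques, N m; "ee_pos": TCP position; "ee_rot": TCP orientation; "ft_force": force on the tool from outside, world axes, zero at the start; "moment": the same for the moment, N m; "finger_gap": finger opening in m; "finger_force": force on a finger pad.
Only numpy, scipy, OpenCV 4.12 (cv2) and the standard library are available. Lean on these libraries where they do the work, as an engineer would, in place of code of your own. Each camera call takes 0.05 s, during which the arm holds its last target. There are 200 camera calls.

## Working session

There is one attempt and no reset: what is moved stays moved. The work goes in short steps, each a Python script; the robot and the scene stay as the last script left them, time stands still between calls to the robot, and variables do not carry over. Pictures are saved under pics/ and viewed, at most 14 in all, crops included, and the job is handed in when it is done.

```bash
mkdir -p pics; ls; cat > h.py <<'E'
from bench import *
import numpy as np, cv2
from scipy.spatial.transform import Rotation as R
def world(im):
    """per-pixel world points from depth"""
    K=im["camera_matrix"];d=im["depth"];h,w=d.shape
    u,v=np.meshgrid(np.arange(w),np.arange(h))
    pc=np.stack([(u-K[0,2])/K[0,0]*d,-(v-K[1,2])/K[1,1]*d,-d,np.ones_like(d)],-1)
    return (pc@np.linalg.inv(im["view"]).T)[...,:3]
def down(yaw):
    """tool down; tool y (closing line) at angle yaw+90deg, tool x at yaw"""
    q=(R.from_euler('z',yaw)*R.from_euler('x',np.pi)).as_quat()
    return [q[3],q[0],q[1],q[2]]
E
python3 - <<'E'
from h import *
for n in("top","side"):
    im=get_image(n);cv2.imwrite(f"pics/{n}0.png",im["frame"]);np.savez(f"{n}0.npz",**im)
    print(n,np.linalg.inv(im["view"])[:3,3].round(3),im["camera_matrix"].round(1).tolist(),[k for k in im], (im["depth"]>0).mean())
s=state();print(s["time"],s["ee_rot"],s["ee_pos"],s["ft_force"])
E
```

```text
pics
top [0.428 0.15  1.517] [[425.6, 0.0, 251.6], [0.0, 425.6, 189.6], [0.0, 0.0, 1.0]] ['frame', 'depth', 'camera_matrix', 'view'] 0.9959513346354166
side [ 0.231 -0.91   1.123] [[469.4, 0.0, 258.2], [0.0, 469.4, 192.2], [0.0, 0.0, 1.0]] ['frame', 'depth', 'camera_matrix', 'view'] 0.9961446126302084
0.1 [-1.55061174e-04  1.21592260e-01  9.92579763e-01 -8.44309143e-04] [0.14474129 0.58196811 0.19193476] [-0.54683156  0.31445654  0.11496545]
```

View pics/top0.png

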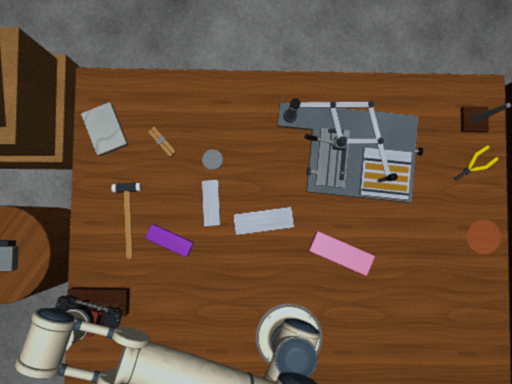

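View pics/side0.png

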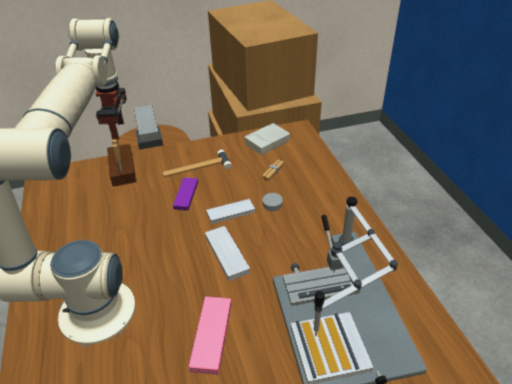

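The top view shows silver bars at about (210,203) and (264,221), the round box at (212,159), the engraver at (360,150), and pink and purple decoys. In the side view the lever is up by the head. Next I'll measure the candidates and the engraver.

```bash
python3 - <<'E'
from h import *
im=dict(np.load("top0.npz"));P=world(im);f=im["frame"]
hsv=cv2.cvtColor(f,cv2.COLOR_BGR2HSV)
for n,(u,v) in dict(a=(210,203),b=(264,221),box=(212,159),base=(400,120),table=(322,165)).items(): print(n,P[v,u].round(4),hsv[v,u])
K=im["camera_matrix"]
m=((hsv[...,1]<70)&(hsv[...,2]>90)).astype(np.uint8)
cs,_=cv2.findContours(m,cv2.RETR_EXTERNAL,cv2.CHAIN_APPROX_NONE)
iv=np.linalg.inv(im["view"])
def ray(u,v,z):
    d=iv[:3,:3]@np.array([(u-K[0,2])/K[0,0],-(v-K[1,2])/K[1,1],-1]);o=iv[:3,3];return o+d*(z-o[2])/d[2]
for c in cs:
    if cv2.contourArea(c)<150: continue
    (cu,cv_),_,_=cv2.minAreaRect(c)
    if not(180<cu<310 and 130<cv_<250): continue
    z=np.median(P[int(cv_)-2:int(cv_)+3,int(cu)-2:int(cu)+3,2])
    W=np.array([ray(u,v,z)[:2] for u,v in c[:,0]],np.float32)
    print(round(cu),round(cv_),"z",z.round(4),"rect",cv2.minAreaRect(W))
# engraver: heights map crop
x0,x1,y0,y1=270,440,85,215
g=cv2.resize(f[y0:y1,x0:x1],None,fx=4.6,fy=4.6,interpolation=cv2.INTER_CUBIC);cv2.imwrite("pics/eng.png",g)
# base top plane z~32mm: rect
b=((abs(P[...,2]-.032)<.006)).astype(np.uint8)
pts=P[(b>0)];s=(pts[:,1]<.12);b2=b.copy();b2[:, :270]=0
ys,xs=np.nonzero(b2);W=np.array([ray(u,v,.032)[:2] for u,v in zip(xs,ys)],np.float32)
print("base",len(W),cv2.minAreaRect(W))
E
```

```text
a [0.4626 0.2813 0.0207] [107  28 189]
b [0.4026 0.0911 0.0303] [110  24 192]
box [0.6167 0.2765 0.032 ] [104  29 131]
base [ 0.7664 -0.3857  0.0321] [104  52 103]
table [ 0.5986 -0.1052  0.0593] [102  30 127]
263 220 z 0.0293 rect ((0.4049285352230072, 0.09352021664381027), (0.07432999461889267, 0.20688030123710632), 8.234835624694824)
211 202 z 0.0229 rect ((0.4647338092327118, 0.27926450967788696), (0.1632205843925476, 0.05934203416109085), 3.828097343444824)
212 159 z 0.0343 rect ((0.6164832711219788, 0.27627483010292053), (0.0696738138794899, 0.069353848695755), 45.9035530090332)
base 6510 ((0.4043966233730316, -0.3317764103412628), (0.8474270105361938, 0.8041014671325684), 0.7216978073120117)
```

View pics/eng.png

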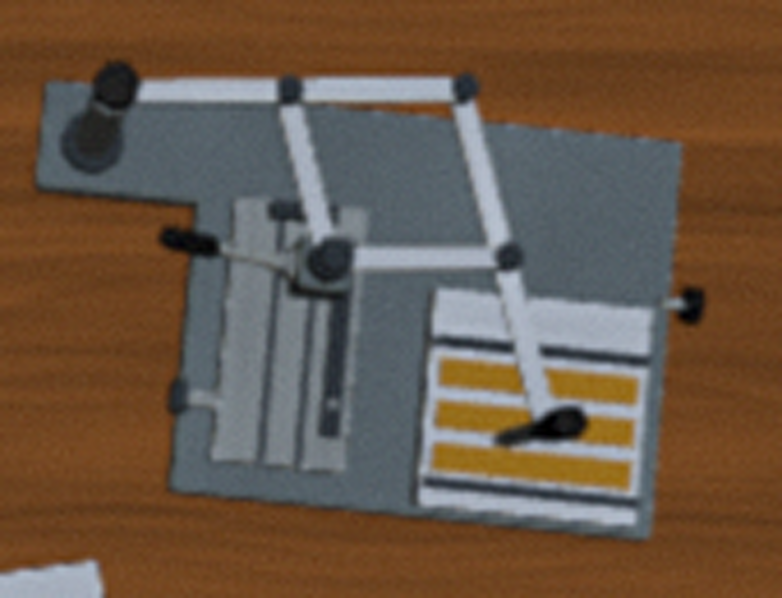

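Bar a, at (0.465, 0.279), measures 160x56x22, so it is the pen case; b is the larger lookalike. The engraver is yawed about -0.1 rad, and its head is at crop pixel (328,260). Now grasp.

```bash
python3 - <<'E'
from h import *
c=np.array([.4648,.2800]);y=np.deg2rad(3.83);g=c-.045*np.array([np.cos(y),np.sin(y)])
for k in(0,np.pi,-np.pi):
    j=inverse_kinematics([*g,.1],down(y+k));print(k,None if j is None else np.round(j,2))
q=down(y+np.pi)
move_to([*g,.09],q);move_l([*g,.0195],.12)
print(state()["ft_force"]);close();s=state();print(s["finger_gap"],s["finger_force"],s["ft_force"])
move_l([*g,.17],.2);s=state();print(s["time"],s["joint_pos"],s["finger_gap"],s["ft_force"])
for n in("top","wrist"):
    im=get_image(n);np.savez(n+"1.npz",**im);cv2.imwrite(f"pics/{n}1.png",im["frame"])
# engraver table edges from top0
im=dict(np.load("top0.npz"));P=world(im);K=im["camera_matrix"];iv=np.linalg.inv(im["view"])
def fit(mask,z,name):
    mask=mask.astype(np.uint8);cs,_=cv2.findContours(mask,cv2.RETR_EXTERNAL,cv2.CHAIN_APPROX_NONE)
    k=max(cs,key=cv2.contourArea)[:,0].astype(float)
    d=np.c_[(k[:,0]-K[0,2])/K[0,0],-(k[:,1]-K[1,2])/K[1,1],-np.ones(len(k))]@iv[:3,:3].T
    W=iv[:3,3]+d*((z-iv[2,3])/d[:,2])[:,None]
    print(name,len(W),cv2.minAreaRect(W[:,:2].astype(np.float32)));return W
M=(abs(P[...,2]-.06)<.008)&(P[...,1]>-.175)&(P[...,1]<.0)&(P[...,0]<.6)
W=fit(M,.06,"table")
for s in(-.095,): 
    u=np.array([np.cos(s),np.sin(s)]);v=np.array([-u[1],u[0]])
    print("x range",np.percentile(W[:,:2]@u,[2,98]),"y",np.percentile(W[:,:2]@v,[10,90]))
M=(abs(P[...,2]-.149)<.0)|((P[...,2]>.195)&(P[...,2]<.22))&(P[...,1]<-.0)&(P[...,1]>-.2)&(P[...,0]<.72)&(P[...,0]>.55)
print("spindle top",P[M].mean(0) if M.any() else None,M.sum())
M=(P[...,2]>.02)&(P[...,2]<.045)&(P[...,1]<.03)&(P[...,0]>.45)
W=fit(M,.032,"base")
E
```

```text
0 [ 0.52 -0.17  1.65 -0.    1.66  2.02]
3.141592653589793 [ 0.52 -0.17  1.65  0.    1.66 -1.12]
-3.141592653589793 [ 0.52 -0.17  1.65  0.    1.66 -1.12]
[-0.26403212  0.25004085  0.10827751]
0.0004990700561991177 0.0 [-0.69687963  0.30989273 -0.66406313]
4.6417 [ 5.15484406e-01 -1.73092102e-01  1.53098929e+00 -8.41045061e-06
  1.78589918e+00 -1.12213032e+00] 0.00037087936613462865 [0.86205405 0.5849243  0.50106289]
table 121 ((0.5611422061920166, -0.11399950087070465), (0.07606744021177292, 0.12077976018190384), 0.4436691701412201)
x range [0.53670016 0.61218624] y [-0.11820056 -0.00808838]
spindle top [ 0.66430107 -0.09857064  0.20445549] 114
base 593 ((0.6459062099456787, -0.2515427768230438), (0.3698827922344208, 0.3096662163734436), 84.97893524169922)
```

View pics/wrist1.png

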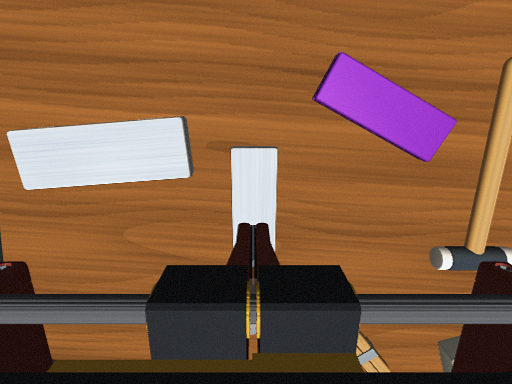

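The wrist view shows the fingers closed over the case's centreline at (255,240), with the case still on the bench at (255,150-250), so the grasp missed. I'll check the case position and height.

```bash
python3 - <<'E'
from h import *
s=state();print(s["ee_pos"],s["ee_rot"],s["finger_gap"])
im=dict(np.load("wrist1.npz"));P=world(im);print("cam",np.linalg.inv(im["view"])[:3].round(3))
for u,v in((255,155),(255,180),(255,210),(225,180),(255,235),(255,280),(100,155)): print((u,v),P[v,u].round(4))
hsv=cv2.cvtColor(im["frame"],cv2.COLOR_BGR2HSV)
m=(hsv[...,1]<60)&(hsv[...,2]>120)
W=P[m&(abs(P[...,2]-.022)<.006)&(P[...,1]>.22)&(P[...,1]<.34)];print(len(W),W.min(0),W.max(0),cv2.minAreaRect(W[:,:2].astype(np.float32)))
im=dict(np.load("top1.npz"));P=world(im)
hsv=cv2.cvtColor(im["frame"],cv2.COLOR_BGR2HSV)
m=(hsv[...,1]<60)&(hsv[...,2]>120)
W=P[m&(abs(P[...,2]-.022)<.006)&(P[...,1]>.22)&(P[...,1]<.34)&(P[...,0]<.57)];print(len(W),W.min(0),W.max(0))
E
```

```text
[0.41920196 0.27660656 0.16792881] [-1.48231873e-03 -3.34180027e-02  9.99440065e-01 -7.71728503e-04] 0.00026568207109133914
cam [[-0.067 -0.956 -0.286  0.342]
 [ 0.998 -0.065 -0.018  0.271]
 [-0.001 -0.287  0.958  0.361]]
(255, 155) [0.3959 0.2767 0.0228]
(255, 180) [0.4262 0.2788 0.0239]
(255, 210) [0.4657 0.2816 0.0219]
(225, 180) [0.4346 0.2404 0.001 ]
(255, 235) [0.4112 0.2765 0.2121]
(255, 280) [0.4122 0.2763 0.2549]
(100, 155) [0.4073 0.0953 0.0284]
3602 [0.38616123 0.24772896 0.01848776] [0.52197524 0.31081293 0.02526314] ((0.4557986855506897, 0.27911800146102905), (0.13624005019664764, 0.055670179426670074), 3.775648832321167)
167 [0.48400528 0.25372494 0.01600156] [0.54426963 0.31099548 0.02799473]
```

View pics/top1.png

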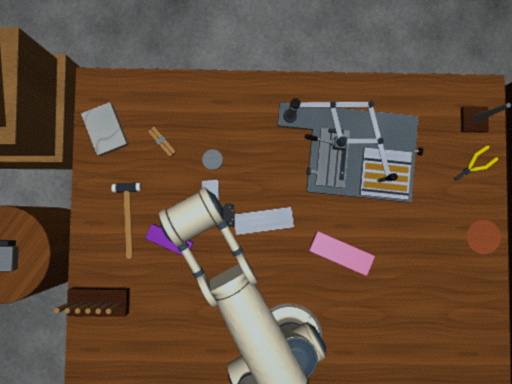

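```bash
python3 - <<'E'
from h import *
im=dict(np.load("wrist1.npz"));P=world(im)
print([P[v,u].round(3).tolist() for u,v in((243,226),(262,226),(243,232),(264,240),(240,250))])
s=state();print(s["time"])
gripper_open();s=state();print(s["time"],s["finger_gap"])
c=np.array([.4648,.2800]);y=np.deg2rad(3.83);g=c-.045*np.array([np.cos(y),np.sin(y)])
move_l([*g,.0195],.15);s=state();print(s["time"],s["ee_pos"],s["finger_gap"],s["ft_force"])
im=get_image("wrist");cv2.imwrite("pics/w2.png",im["frame"]);np.savez("w2.npz",**im)
E
```

```text
[[0.41, 0.269, 0.204], [0.409, 0.281, 0.204], [0.409, 0.27, 0.213], [0.409, 0.281, 0.223], [0.41, 0.269, 0.233]]
4.7417
6.1167 0.08773451919662045
7.2667 [0.42056132 0.27738281 0.0207082 ] 0.08780273613353988 [0.4408167  0.31031049 0.35998306]
```

View pics/w2.png

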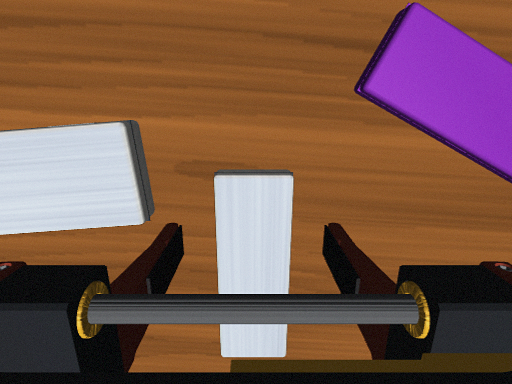

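The fingers straddle the case, with tips at (180,228) and (328,228). They look too high, so I'll read the tip height.

```bash
python3 - <<'E'
from h import *
im=dict(np.load("w2.npz"));P=world(im)
for u,v in((180,227),(178,235),(181,250),(327,227),(330,240),(325,240),(255,200),(255,345),(200,215)): print((u,v),P[v,u].round(3),im["frame"][v,u])
d=im["frame"].max(2)<75; Q=P[d&(P[...,2]<.2)&(im["depth"]>0)&(P[...,2]>.03)]
Q=Q[(abs(Q[:,1]-.277)<.08)&(abs(Q[:,0]-.42)<.04)];print(len(Q),np.percentile(Q[:,2],[0,1,5,20]))
E
```

```text
(180, 227) [0.415 0.232 0.054] [5 6 0]
(178, 235) [0.418 0.232 0.059] [11  7 11]
(181, 250) [0.43  0.233 0.056] [11 10  6]
(327, 227) [0.409 0.321 0.054] [8 8 8]
(330, 240) [0.412 0.32  0.066] [14 15 16]
(325, 240) [0.417 0.32  0.055] [12 12 15]
(255, 200) [0.405 0.277 0.023] [227 215 204]
(255, 345) [0.534 0.286 0.021] [227 216 206]
(200, 215) [ 0.429  0.235 -0.001] [ 44  93 147]
42537 [0.0506957  0.06036273 0.08603251 0.13725055]
```

Measured in the camera frame, the tips sit about 33 mm above the reported TCP instead of 8 mm below it, so the tool stands about 41 mm higher than stated. I'll descend further, guarding on force.

```bash
python3 - <<'E'
from h import *
c=np.array([.4648,.2800]);y=np.deg2rad(3.83);g=c-.045*np.array([np.cos(y),np.sin(y)])
print({k:v for k,v in state().items() if k not in("joint_pos","dq","joint_torque")})
for z in(-.002,-.012,-.0205):
    move_l([*g,z],.06);s=state();print(z,s["time"],s["ee_pos"],s["ft_force"])
    if np.linalg.norm(s["ft_force"])>6: break
im=get_image("wrist");P=world(im);np.savez("w3.npz",**im)
print([P[v,u].round(3).tolist() for u,v in((180,227),(181,240),(327,227),(325,240))])
close();s=state();print(s["time"],s["finger_gap"],s["finger_force"],s["ft_force"])
E
```

```text
{'time': 7.3167, 'ee_pos': array([0.42066785, 0.27744841, 0.02088812]), 'ee_rot': array([ 1.02385955e-03, -3.34162960e-02,  9.99440848e-01,  5.43261928e-04]), 'ft_force': array([ 0.66065503, -0.06026642,  1.32443752]), 'moment': array([0.02173469, 0.03870798, 0.00010415]), 'finger_force': 0.0, 'finger_gap': 0.08755809636555058}
-0.002 7.825 [ 0.41953492  0.2767897  -0.00259311] [-0.14945674 -0.42980059  0.03189136]
-0.012 8.1417 [ 0.41953311  0.2768021  -0.01261615] [0.11197334 0.19223237 0.20521965]
-0.0205 8.4333 [ 0.41950375  0.27677367 -0.02113131] [1.10372348 0.69493522 0.96804715]
[[0.414, 0.231, 0.013], [0.422, 0.232, 0.013], [0.408, 0.32, 0.012], [0.416, 0.319, 0.015]]
9.0833 0.0555785464942311 29.99445140361786 [ 0.49711146 -0.20235013  0.74467659]
```

Gripped at a gap of 55.6 mm. Now I'll fit the work table's edges from the two top views while lifting.

```bash
cat > eng.py <<'E'
from h import *
def table(im):
    P=world(im);K=im["camera_matrix"];iv=np.linalg.inv(im["view"])
    def ray(u,v,z=.06):
        u,v=np.array(u,float),np.array(v,float)
        d=np.c_[(u-K[0,2])/K[0,0],-(v-K[1,2])/K[1,1],-np.ones(len(u))]@iv[:3,:3].T
        return (iv[:3,3]+d*((z-iv[2,3])/d[:,2])[:,None])[:,:2]
    M=(P[...,2]>.047)&(P[...,2]<.078)&(P[...,0]>.45)&(P[...,0]<.60)&(P[...,1]>-.175)&(P[...,1]<.02)
    n,l,st,_=cv2.connectedComponentsWithStats(M.astype(np.uint8));M=l==1+np.argmax(st[1:,4])
    rows=[r for r in range(384) if M[r].sum()>20];cols=[c for c in range(512) if M[:,c].sum()>12]
    L=ray([np.nonzero(M[r])[0][0]-.5 for r in rows],rows);Rr=ray([np.nonzero(M[r])[0][-1]+.5 for r in rows],rows)
    F=ray(cols,[np.nonzero(M[:,c])[0][-1]+.5 for c in cols])
    def line(Q):
        for _ in range(4):
            vx,vy,x,y=cv2.fitLine(Q.astype(np.float32),cv2.DIST_HUBER,0,.001,.001).ravel()
            e=abs((Q-[x,y])@[-vy,vx]);Q=Q[e<=max(.0025,np.median(e)*2)]
        return np.array([vx,vy]),np.array([x,y]),len(Q)
    return [line(q) for q in(L,Rr,F)]
E
python3 - <<'E'
from eng import *
for n in("top0","top1"):
    o=table(dict(np.load(n+".npz")))
    for d,p,k in o: print(n,k,"ang",round(float(np.arctan(d[1]/d[0])),4),p.round(4))
    yaw=np.mean([np.arctan(o[i][0][1]/o[i][0][0]) for i in(0,1)])
    fa=np.arctan(-o[2][0][0]/o[2][0][1])
    print("yaw sides",yaw,"front",fa)
    for w in(yaw,fa,-.094):
        u=np.array([np.cos(w),np.sin(w)]);v=np.array([-u[1],u[0]])
        yl,yr,xf=o[0][1]@v,o[1][1]@v,o[2][1]@u
        print(" width",yl-yr,"origin",(xf+.135)*u+(yl+yr)/2*v)
    im=dict(np.load(n+".npz"));P=world(im)
    M=(P[...,2]>.201)&(P[...,2]<.216)&(abs(P[...,1]+.1)<.025)&(abs(P[...,0]-.63)<.03)
    print("spindle",P[M].mean(0),M.sum())
E
```

```text
top0 9 ang 0.7082 [ 0.561  -0.0688]
top0 19 ang 0.0031 [ 0.5693 -0.176 ]
top0 27 ang 1.4678 [ 0.527  -0.1234]
yaw sides 0.35563964 front -0.10302003
 width 0.10340527 origin [ 0.65782875 -0.0879412 ]
 width 0.10581514 origin [ 0.6617865  -0.13237092]
 width 0.10598453339442912 origin [ 0.66182983 -0.13149453]
spindle [nan nan nan] 0
top1 10 ang 0.6717 [ 0.5603 -0.0684]
top1 19 ang 0.0031 [ 0.5693 -0.176 ]
top1 27 ang 1.478 [ 0.5266 -0.1234]
yaw sides 0.33737838 front -0.09280439
 width 0.10447872 origin [ 0.6578373 -0.0895603]
 width 0.10628022 origin [ 0.6615066  -0.13121028]
 width 0.10625754536742074 origin [ 0.66150136 -0.13132646]
spindle [nan nan nan] 0<stdin>:14: RuntimeWarning: Mean of empty slice.
  ret = um.true_divide(
```

```bash
sed -i 's/-.175)/-.212)/; s/<.02)$/<-.03)/; s/P\[...,0\]<.60/P[...,0]<.635/' eng.py
python3 - <<'E'
from eng import *
for n in("top0","top1"):
    o=table(dict(np.load(n+".npz")))
    for d,p,k in o: print(n,k,"ang",round(float(np.arctan(d[1]/d[0])),4),p.round(4))
    fa=np.arctan(-o[2][0][0]/o[2][0][1])
    for w in(fa,-.095):
        u=np.array([np.cos(w),np.sin(w)]);v=np.array([-u[1],u[0]])
        yl,yr,xf=o[0][1]@v,o[1][1]@v,o[2][1]@u
        print(" width",yl-yr,"origin",(xf+.135)*u+(yl+yr)/2*v)
    im=dict(np.load(n+".npz"));P=world(im)
    M=(P[...,2]>.203)&(P[...,2]<.217)&(abs(P[...,1]+.13)<.025)&(abs(P[...,0]-.66)<.025)
    print("spindle",P[M].mean(0),M.sum(),P[M].min(0),P[M].max(0))
s=state();print(s["time"])
E
```

```text
top0 23 ang -0.0785 [ 0.5843 -0.0855]
top0 31 ang -0.0916 [ 0.5816 -0.1874]
top0 29 ang 1.4729 [ 0.5259 -0.1331]
 width 0.10168454 origin [ 0.66049355 -0.14402324]
 width 0.10170526216492434 origin [ 0.66050915 -0.14379653]
spindle [ 0.66067195 -0.14377043  0.20814954] 46 [ 0.65040073 -0.15446441  0.20325622] [ 0.67324917 -0.13425074  0.21373917]
top1 22 ang -0.0824 [ 0.5837 -0.0856]
top1 31 ang -0.0916 [ 0.5816 -0.1874]
top1 29 ang 1.4831 [ 0.5258 -0.1331]
 width 0.101571545 origin [ 0.66042185 -0.14330636]
 width 0.1015186960870606 origin [ 0.66038266 -0.14387818]
spindle [ 0.66079602 -0.14359938  0.20860335] 46 [ 0.65068246 -0.15393032  0.20303059] [ 0.6729618  -0.13236357  0.21282132]
9.0833
```

The engraver origin is (0.6605, -0.1438) and the yaw is about -0.09; the table and the spindle agree. Now carry the case in.

```bash
cat > e.py <<'E'
from h import *
O=np.array([.6605,-.1438]);YAW=-.090
U=np.array([np.cos(YAW),np.sin(YAW)]);V=np.array([-U[1],U[0]])
Q=down(YAW+np.pi)
def E(x,y,z): return [*(O+x*U+y*V),z]
def loc(p): d=np.array(p[:2])-O; return np.round([d@U*1000,d@V*1000,p[2]*1000],1)
def ft(n=4):
    """mean tool force in engraver axes"""
    a=[]
    for _ in range(n): a.append(state()["ft_force"]); hold(.02)
    f=np.mean(a,0);return np.array([f[:2]@U,f[:2]@V,f[2]])
def creep(p,d,lim,nmax,step=.001,f0=None):
    """step along world dir d until resisting force exceeds lim over baseline"""
    p=np.array(p,float);f0=ft() if f0 is None else f0
    for i in range(nmax):
        p=p+np.array(d)*step;move_l(p,.03);f=ft(2)-f0
        if -(f@np.array([np.dot(d[:2],U),np.dot(d[:2],V),d[2]]))>lim: break
    print("creep",i+1,f.round(1),loc(p),loc(state()["ee_pos"]),state()["time"]);return p
E
python3 - <<'E'
from e import *
B=-.0211
s=state();move_l([*s["ee_pos"][:2],.10+B],.25)
print(state()["finger_gap"])
move_to(E(-.148,.004,.11+B),Q);print(loc(state()["ee_pos"]),state()["time"],state()["joint_pos"].round(2))
im=get_image("top");cv2.imwrite("pics/t4.png",cv2.resize(im["frame"][80:260,180:440],None,fx=3,fy=3));
move_l(E(-.148,.004,.067+B),.12)
print(ft(),state()["finger_gap"],state()["time"])
E
```

```text
0.056019422951791
[-148.1    5.    88.5] 11.1667 [-0.3  -0.1   1.6   0.    1.64 -1.79]
[ 0.23263407 -0.10284483 -1.31102989] 0.055970113804130875 11.7917
```

View pics/t4.png

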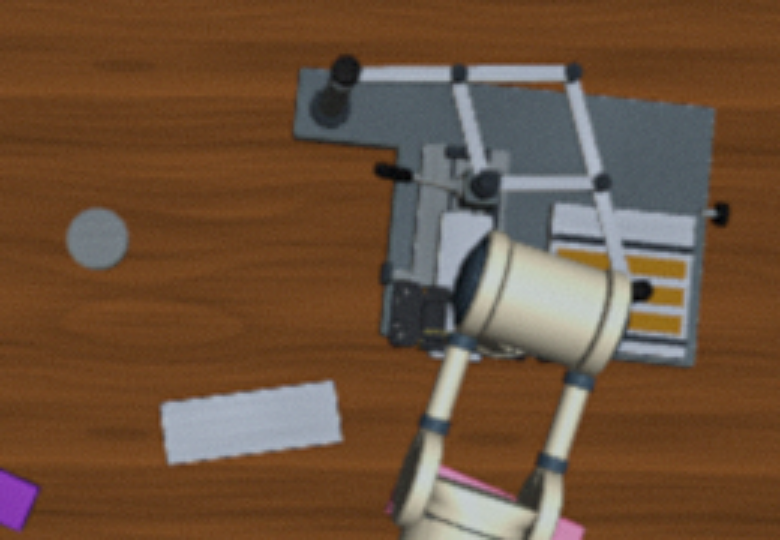

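The case (far end at (465,230)) lines up with the table. The wrist link at (590,310) is close to the tracer knob at (640,290), so I'll check the link's height before moving forward.

```bash
python3 - <<'E'
from e import *
im=get_image("top");P=world(im)
for v in range(160,205,6): print(v,[tuple(loc(P[v,u]).astype(int)) for u in range(345,402,8)])
im=get_image("side");P=world(im);cv2.imwrite("pics/s5.png",cv2.resize(im["frame"][150:384,180:440],None,fx=2.5,fy=2.5))
E
```

```text
160 [(np.int64(-41), np.int64(-41), np.int64(71)), (np.int64(-32), np.int64(-77), np.int64(34)), (np.int64(-29), np.int64(-106), np.int64(32)), (np.int64(-30), np.int64(-127), np.int64(56)), (np.int64(-28), np.int64(-153), np.int64(63)), (np.int64(-44), np.int64(-144), np.int64(181)), (np.int64(-22), np.int64(-209), np.int64(61)), (np.int64(-18), np.int64(-238), np.int64(57))]
166 [(np.int64(-114), np.int64(41), np.int64(462)), (np.int64(-111), np.int64(18), np.int64(450)), (np.int64(-50), np.int64(-108), np.int64(33)), (np.int64(-51), np.int64(-128), np.int64(62)), (np.int64(-47), np.int64(-158), np.int64(51)), (np.int64(-63), np.int64(-146), np.int64(181)), (np.int64(-42), np.int64(-211), np.int64(61)), (np.int64(-40), np.int64(-238), np.int64(62))]
172 [(np.int64(-130), np.int64(40), np.int64(465)), (np.int64(-128), np.int64(21), np.int64(467)), (np.int64(-125), np.int64(0), np.int64(463)), (np.int64(-122), np.int64(-21), np.int64(457)), (np.int64(-118), np.int64(-46), np.int64(439)), (np.int64(-81), np.int64(-149), np.int64(174)), (np.int64(-62), np.int64(-215), np.int64(52)), (n
[... 1272 characters left out ...]
p.int64(11), np.int64(448)), (np.int64(-184), np.int64(-7), np.int64(454)), (np.int64(-182), np.int64(-26), np.int64(459)), (np.int64(-181), np.int64(-42), np.int64(468)), (np.int64(-148), np.int64(-195), np.int64(53)), (np.int64(-145), np.int64(-220), np.int64(60)), (np.int64(-143), np.int64(-245), np.int64(65))]
202 [(np.int64(-180), np.int64(-71), np.int64(-1)), (np.int64(-177), np.int64(-99), np.int64(0)), (np.int64(-174), np.int64(-129), np.int64(-2)), (np.int64(-197), np.int64(-29), np.int64(450)), (np.int64(-168), np.int64(-186), np.int64(-2)), (np.int64(-165), np.int64(-213), np.int64(1)), (np.int64(-162), np.int64(-242), np.int64(0)), (np.int64(-257), np.int64(271), np.int64(1517))]
```

View pics/s5.png

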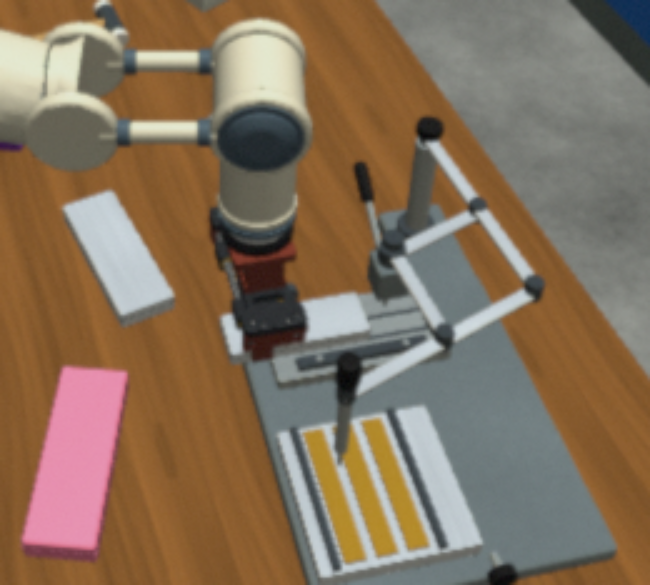

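The wrist link is at z 0.35-0.47, well above the tracer, and the case is level in front of the head. Proceed.

```bash
python3 - <<'E'
from e import *
B=-.0211
move_l(E(-.083,.0035,.065+B),.1)
f0=ft();print(f0,loc(state()["ee_pos"]))
p=creep(E(-.083,.0035,.0625+B),[0,0,-1],2.5,7,f0=f0)
p=creep(p,[*U,0],5,16)
p=creep(p,[*-V,0],5,10)
s=state();print(s["finger_gap"],s["time"],ft())
im=get_image("wrist");np.savez("w6.npz",**im);cv2.imwrite("pics/w6.png",im["frame"])
E
```

```text
[-0.15753105 -0.03130122 -2.37502927] [-83.4   3.5  44. ]
creep 3 [-3.2 -0.   8.1] [-83.    3.5  38.4] [-82.9   3.5  39.6] 13.625
creep 10 [-6.4 -0.1  3. ] [-73.    3.5  38.4] [-74.5   3.4  39.6] 16.525
creep 2 [-1.2  5.9  1. ] [-73.    1.5  38.4] [-74.6   3.2  39.6] 17.1583
0.05601802284880897 17.1583 [-10.96853419   6.10937573   9.55081783]
```

View pics/w6.png

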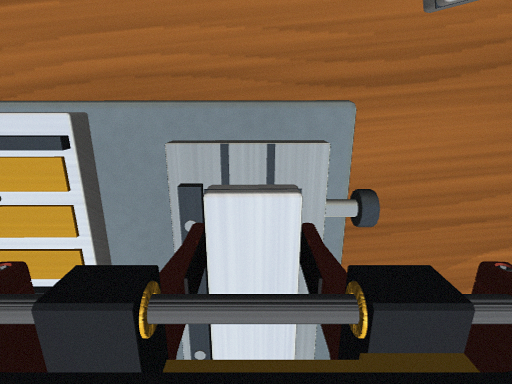

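The case is at the stop, with its front end at (253,190). The dark fence bar at (192,190) is alongside it with a small gap. The y-resistance may only be table friction, since I was pressing down about 9 N. I'll ease off z and push again.

```bash
python3 - <<'E'
from e import *
p=np.array(E(-.0748,.0025,.0396+.0006));move_l(p,.03);f=ft();print(f,loc(state()["ee_pos"]))
p=creep(p,[*-V,0],6,9)
print(ft(),loc(state()["ee_pos"]))
p=creep(p,[*U,0],6,4)
print(ft(),loc(state()["ee_pos"]),state()["time"])
im=get_image("wrist");np.savez("w7.npz",**im);cv2.imwrite("pics/w7.png",im["frame"][130:300,130:400].repeat(2,0).repeat(2,1))
E
```

```text
[ 0.02450377  0.02131692 -1.49196862] [-74.7   2.4  39.7]
creep 5 [-1.   7.9  0.8] [-74.8  -2.5  40.2] [-74.8   0.1  40.3] 19.075
[-0.23891761  9.19146651 -0.2324658 ] [-74.8   0.1  40.2]
creep 2 [-6.8  0.7  2.2] [-72.8  -2.5  40.2] [-74.6   0.   40. ] 19.775
[-6.9320094   9.0047111   2.48487247] [-74.6   0.1  40. ] 19.8417
```

View pics/w7.png

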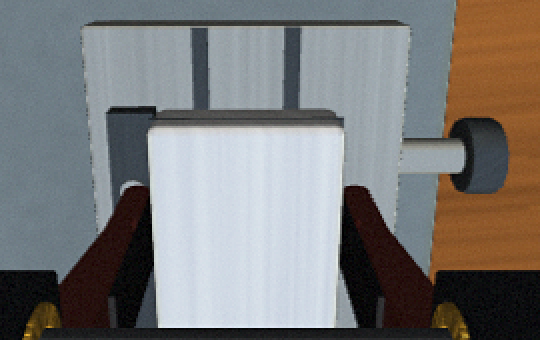

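The case is home in both directions: the TCP is at (-74.6, 0.1) against the expected (-75, 0). Now release it, then seat it with closed fingers from the left side and the near end.

```bash
python3 - <<'E'
from e import *
a=state()["ee_pos"];move_l([*a[:2],.0392],.05);print(ft())
gripper_open();print(state()["time"],ft())
move_l([*a[:2],.085],.2);close()
f0=ft()
move_l(E(-.07,.055,.085),.2);move_l(E(-.07,.055,.039),.15)
p=creep(E(-.07,.047,.039),[*-V,0],5,9,f0=f0)
move_l(E(-.07,.055,.039),.1);move_l(E(-.07,.055,.085),.2)
move_l(E(-.135,.0,.085),.2);move_l(E(-.135,.0,.039),.15)
p=creep(E(-.127,.0,.039),[*U,0],6,12,f0=f0)
move_l(E(-.138,.0,.039),.1);move_l(E(-.138,.0,.11),.2)
print(state()["time"])
im=get_image("wrist");np.savez("w8.npz",**im)
im=get_image("top");np.savez("t8.npz",**im)
P=world(im);g=im["frame"]
# lever: dark pixels near left of head
M=(g.max(2)<70)&(P[...,2]>.1)&(P[...,2]<.235)
L=np.array([loc(q) for q in P[M]]);L=L[(abs(L[:,0])<20)&(L[:,1]>60)&(L[:,1]<145)];print(len(L),L.round(0)[:30].tolist())
E
```

```text
[-2.08511392  2.08098439  1.62887774]
20.8917 [-0.51859022 -0.03835229  0.22234958]
creep 9 [0.4 0.8 0.1] [-70.  38.  39.] [-70.  38.  39.] 26.375
creep 9 [-9.4  0.8  5.3] [-118.    0.   39.] [-119.9    0.    39. ] 30.8583
31.7167
63 [[8.0, 115.0, 203.0], [6.0, 113.0, 209.0], [8.0, 109.0, 204.0], [3.0, 119.0, 208.0], [3.0, 116.0, 208.0], [4.0, 112.0, 206.0], [3.0, 110.0, 213.0], [4.0, 106.0, 208.0], [6.0, 103.0, 203.0], [6.0, 99.0, 201.0], [7.0, 96.0, 201.0], [-1.0, 119.0, 212.0], [0.0, 115.0, 206.0], [-1.0, 113.0, 214.0], [1.0, 109.0, 205.0], [-0.0, 107.0, 214.0], [1.0, 103.0, 208.0], [3.0, 99.0, 204.0], [3.0, 96.0, 202.0], [5.0, 92.0, 197.0], [5.0, 89.0, 195.0], [6.0, 86.0, 195.0], [6.0, 82.0, 194.0], [-4.0, 119.0, 214.0], [-3.0, 115.0, 210.0], [-4.0, 113.0, 213.0], [-3.0, 110.0, 213.0], [-1.0, 105.0, 203.0], [-1.0, 102.0, 205.0], [-1.0, 99.0, 206.0]]
```

The near-end push confirms the stop contact (case end at x -110). The left push stopped short because the closed fingers are thinner than I assumed. I'll redo it, then push the lever along its arc.

```bash
python3 - <<'E'
from e import *
f0=ft()
move_l(E(-.07,.055,.085),.25);move_l(E(-.07,.055,.039),.15);move_l(E(-.07,.040,.039),.1)
p=creep(E(-.07,.038,.039),[*-V,0],4,12,f0=f0)
move_l(E(-.07,.052,.039),.12)
move_l(E(-.07,.103,.215),.25)
im=get_image("wrist");np.savez("w9.npz",**im);cv2.imwrite("pics/w9.png",im["frame"])
im=get_image("top");np.savez("t9.npz",**im)
print(state()["time"])
P=world(im)
L=np.array([loc(q) for q in P.reshape(-1,3)]);M=(abs(L[:,2]-82)<5)&(L[:,0]<-22)&(abs(L[:,1])<40)&(L[:,0]>-130);print(M.sum(),cv2.minAreaRect(L[M][:,:2].astype(np.float32)) if M.sum()>9 else 0)
E
```

```text
creep 2 [0.2 5.3 2.4] [-70.  36.  39.] [-69.8  37.3  39.2] 33.725
34.9917
192 ((-74.3297119140625, 1.851205825805664), (68.82069396972656, 56.27198791503906), 5.729564666748047)
```

View pics/w9.png

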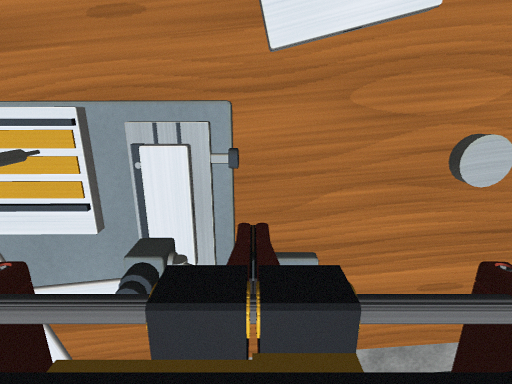

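The wrist view shows the case at (140-190, 145-265) alongside the fence, and the round box is untouched. I'll check the case yaw against the table edges from this picture before touching the lever.

```bash
python3 - <<'E'
from e import *
im=dict(np.load("w9.npz"));P=world(im);K=im["camera_matrix"];iv=np.linalg.inv(im["view"])
def edge(rows,u0,u1,z,sgn,nm):
    # strongest brightness gradient (subpixel) in a window sliding linearly between u0 (first row) and u1 (last)
    g=cv2.GaussianBlur(im["frame"].astype(np.float32).mean(2),(0,0),1);q=[]
    for i,r in enumerate(rows):
        c=u0+(u1-u0)*i/(len(rows)-1);a=int(c)-6;d=sgn*np.diff(g[r,a:a+13]);k=int(np.argmax(d))
        if 0<k<len(d)-1:
            o=.5*(d[k-1]-d[k+1])/(d[k-1]-2*d[k]+d[k+1]+1e-9);q.append((a+k+.5+o,r))
    q=np.array(q);d=np.c_[(q[:,0]-K[0,2])/K[0,0],-(q[:,1]-K[1,2])/K[1,1],-np.ones(len(q))]@iv[:3,:3].T
    W=iv[:3,3]+d*((z-iv[2,3])/d[:,2])[:,None];L=np.array([loc(w) for w in W])
    vx,vy,x,y=cv2.fitLine(L[:,:2].astype(np.float32),cv2.DIST_HUBER,0,.01,.01).ravel()
    print(nm,"ang",round(float(vy/vx),4),"y at x=-90",round(float(y+(-90-x)*vy/vx),1),L[[0,-1]].tolist())
R_=range(160,235)
edge(R_,139.5,147.5,.082,1,"case L img (right side)")
edge(R_,189,195,.082,-1,"case R img (left side)")
edge(R_,211,214.5,.060,-1,"table left edge y=50")
edge(R_,128,139,.060,1,"table right edge y=-50")
p=[loc(q) for q in (P[170,165],P[200,170],P[240,175])];print(p)
E
```

```text
case L img (right side) ang 0.0041 y at x=-90 -27.8 [[-90.0, -28.0, 82.0], [2.7, -27.4, 82.0]]
case R img (left side) ang 0.0037 y at x=-90 27.3 [[-90.0, 27.3, 82.0], [2.7, 27.6, 82.0]]
table left edge y=50 ang 0.0039 y at x=-90 48.6 [[-86.1, 48.4, 60.0], [13.0, 48.8, 60.0]]
table right edge y=-50 ang 0.0012 y at x=-90 -50.4 [[-86.0, -50.4, 60.0], [13.0, -50.3, 60.0]]
[array([-78.2,   0. ,  81.7]), array([-42. ,   3.2,  83.1]), array([10.6,  4.9, 82.6])]
```

The case is parallel to the table within about 2 mrad and sits on the fence. Now the lever.

```bash
python3 - <<'E'
from e import *
T=-.033
def pose(a,r=.092,ex=0): 
    y=.026+r*np.cos(a);return E(0,y,.150+r*np.sin(a)+.008/np.cos(a)+.005*abs(np.tan(a))+T+ex)
f0=ft()
move_l(pose(.65,ex=.02),.2)
for a in np.arange(.6,-.26,-.12):
    move_l(pose(a),.09);print(round(a,2),(ft(2)-f0).round(1),loc(state()["ee_pos"]),round(state()["time"],1))
a=-.26
while a>-.5:
    a-=.02;move_l(pose(a),.05);f=ft(2)-f0
    print(round(a,2),f.round(1),loc(state()["ee_pos"]))
    if f[2]>11: break
    if state()["time"]>47: break
print(state()["time"])
E
```

```text
0.6 [ 1.   0.2 -0.1] [ -0.5 102.  182.6] 36.0
0.48 [ 0.3  0.2 -0.2] [ -0.2 107.8 170.8] 36.3
0.36 [-0.3  0.1 -0.7] [ -0.4 112.3 158.9] 36.6
0.24 [ 0.4 -0.8  0.3] [ -0.4 115.5 147.4] 37.0
0.12 [ 0.1 -0.7 -0.4] [ -0.4 117.3 135.8] 37.3
0.0 [ 0.6 -0.4  0.5] [ -0.4 117.9 124.1] 37.6
-0.12 [ 0.4 -0.3 -0.3] [ -0.3 117.2 113.9] 37.9
-0.24 [ 0.5 -0.3 -0.5] [ -0.5 115.1 103.7] 38.2
-0.28 [ 0.8 -0.1 -0.2] [-1.000e-01  1.143e+02  1.012e+02]
-0.3 [-0.1  0.6  0.6] [ -0.  113.9  99.8]
-0.32 [-1.5  1.7  3.9] [1.000e-01 1.137e+02 9.870e+01]
-0.34 [-3.2  3.   8.2] [  0.2 113.6  98.4]
-0.36 [-4.5  4.3 11.8] [  0.4 113.5  98.2]
39.6167
```

```bash
python3 - <<'E'
from e import *
a=state()["ee_pos"];move_l([*a[:2],.14],.15)
im=get_image("side");cv2.imwrite("pics/s10.png",cv2.resize(im["frame"][190:330,240:420],None,fx=4,fy=4,interpolation=cv2.INTER_CUBIC));np.savez("s10.npz",**im)
np.savez("w10.npz",**get_image("wrist"))
im=get_image("top");P=world(im);np.savez("t10.npz",**im)
M=(im["frame"].max(2)<70)&(P[...,2]>.07)&(P[...,2]<.235)
L=np.array([loc(q) for q in P[M]]);L=L[(abs(L[:,0])<20)&(L[:,1]>60)&(L[:,1]<145)];print(len(L),L.round(0)[:20].tolist())
print(state()["time"])
E
```

```text
0 []
40.2167
```

View pics/s10.png

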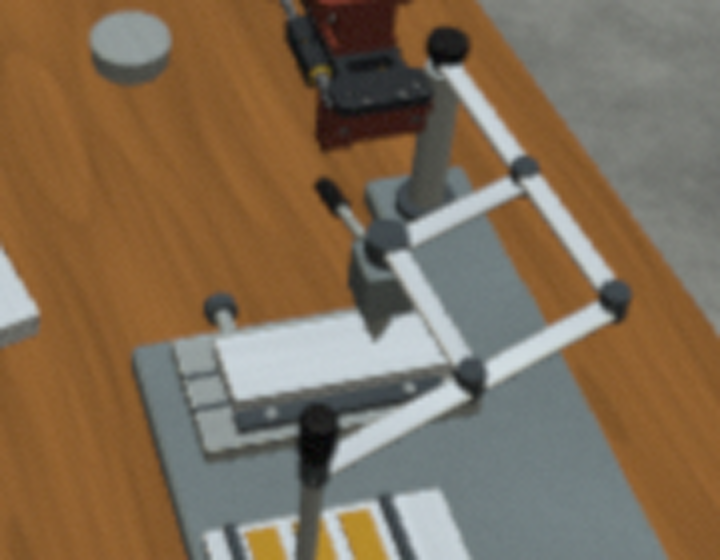

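The lever now points down-left, grip at crop (335,195); the case is unchanged at the stop. I'll measure the lever angle from the side-view depth and rays.

```bash
python3 - <<'E'
from e import *
im=dict(np.load("s10.npz"));P=world(im);g=im["frame"]
M=(g.max(2)<60);L=np.array([loc(q) for q in P.reshape(-1,3)]).reshape(384,512,3)
S=np.zeros_like(M);S[230:250,315:332]=1
q=L[M&S];q=q[(abs(q[:,0])<25)&(q[:,1]>70)];print(len(q),q.round(0).tolist())
c=np.polyfit(q[:,1],q[:,2],1);print("slope ang",np.arctan(c[0]),"ang from hinge",np.arctan2(q[:,2].mean()-150,q[:,1].mean()-26))
E
```

```text
31 [[-2.0, 121.0, 124.0], [0.0, 119.0, 126.0], [4.0, 120.0, 124.0], [-5.0, 119.0, 122.0], [-2.0, 119.0, 122.0], [-1.0, 115.0, 125.0], [2.0, 115.0, 125.0], [5.0, 114.0, 126.0], [-6.0, 116.0, 121.0], [-5.0, 112.0, 125.0], [-2.0, 112.0, 125.0], [0.0, 109.0, 127.0], [3.0, 107.0, 128.0], [-5.0, 111.0, 122.0], [-2.0, 111.0, 121.0], [-3.0, 101.0, 132.0], [0.0, 100.0, 132.0], [3.0, 100.0, 131.0], [-4.0, 104.0, 124.0], [-3.0, 99.0, 129.0], [-2.0, 94.0, 134.0], [1.0, 93.0, 135.0], [2.0, 89.0, 138.0], [-4.0, 102.0, 122.0], [-4.0, 94.0, 130.0], [-2.0, 92.0, 132.0], [-0.0, 90.0, 134.0], [2.0, 89.0, 134.0], [-3.0, 97.0, 123.0], [-3.0, 90.0, 130.0], [-4.0, 87.0, 130.0]]
slope ang -0.3332317059048061 ang from hinge -0.2795028387227136
```

```bash
python3 - <<'E'
from e import *
a=state()["ee_pos"];move_l([*a[:2],.19],.15);print(ft(),state()["time"])
print(job_done())
E
```

```text
[-0.18954512 -0.00512771 -0.79103673] 40.7667
the job is handed in; nothing more can be done
None
```

The job is handed in at 40.8 s: the pen case is home against the fence and end stop, lid side up, and the lift lever is all the way down (measured about -0.34 rad against the -0.35 stop); I did not re-measure the case after lowering the lever.

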